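# Lock the bayonet post into the neck-carving fixture

## Task

Take the winged bayonet post by its wing, draw it out of its channel rack through the open end, and push it down into the steel socket of the neck-carving fixture with its cross pin in the two slots, against the spring. Then, keeping it pressed, turn it a quarter turn clockwise (seen from above) as far as it goes, and finish while still gripping it, with its collar held down on the socket and turned to the stop. Leave the other things on the bench where they are.

Things in the scene. Friction and masses are not known exactly. Their poses are not given: they have to be found in the camera images.
- post: Loose bayonet post, upright, 92 mm tall, 0.25 kg. Origin: foot centre; z up its axis. Steel shank 24 mm dia., z 0 to 30 mm; 7 mm cross pin along x at z = 8 mm, ends at x = +-19 mm; collar 48 mm dia., z 30 to 38; neck 16 mm dia., z 38 to 62; dark wooden wing z 62 to 92. A half turn about z makes no difference.
- wing (a point): Middle of the post's wing, 77 mm above its foot, on its axis: the place to grip. The wing is 46 mm long along the post's x axis (parallel to the cross pin), 16 mm thick along y, 30 mm high.
- rack: Fixed aluminium channel on a plywood foot (70 x 100 mm), 58 mm tall. Origin: under its centre, on the bench. The channel runs along x, open at the -x end (x = -35 mm, robot's side), closed at +35 mm. The collar rests on ledges 42 mm above the bench (foot of post 12 mm up); lips 53 to 58 mm up, 22 mm apart, overhang the collar and pass the neck.
- rack_exit (a point): Point on the rack's centre line at x = -70 mm, on the bench. The post cannot be lifted out of the channel, only slid level along the rack's x axis until its axis is past x = -60 mm, 10 mm short of this point; then it is free. Play in the channel: 3 mm above the collar, about 2 mm either side.
- socket_mouth (a point): Centre of the bore in the top face of the fixed steel socket block (72 x 72 mm), 55 mm above the bench. z up; x runs along the two slots for the cross pin, either side of the bore. Bore 27 mm, slots 10 mm wide, reaching 22 mm from the axis; slotted lip 14 mm thick. Violin neck in a cradle, 66 mm high, 55 to 135 mm away along +x.
- plunger (a joint): Spring plunger in the bore, m: 0 at rest, grows as it is pressed down. It meets the post's foot 18 mm below the mouth, with 8 N; 14 N at 0.012, when the collar lies on the socket's top face (foot 30 mm below the mouth). The pin is below the lip and free to turn once the foot is more than 25.5 mm below the mouth.
- catch (a joint): Spring catch inside the socket, rad: 0 at rest, grows as the post's pin pushes it clockwise (seen from above) below the lip; stop at 1.25. The pin meets it after about 0.13 rad, so the post stops about 1.38 rad (79 degrees) from the slots. It resists with 0.1 N m, 0.2 at the stop, and pushes back. Anticlockwise the pin is blocked.
- screwdriver: Bystander: screwdriver with a wooden handle, 180 mm long, lying between rack and fixture. Origin under its middle.
- varnish_jar: Bystander: small amber jar, 44 mm diameter, 52 mm tall, in front of the robot. Origin under its centre.
- glue_bottle: Bystander: white bottle, 56 mm diameter, 150 mm tall, to the right. Origin under its centre.
- pigment_jar: Bystander: glass jar, 60 mm diameter, 75 mm tall, at the back. Origin under its centre.
- pan: Bystander: aluminium pan, 110 mm diameter, 70 mm tall, to the right. Origin under its centre.
- block_plane: Bystander: steel block plane, 150 x 45 mm, about 50 mm tall, to the left. Origin under its centre.
- spruce_block: Bystander: spruce offcut 90 x 30 x 25 mm, to the left. Origin under its centre.
There are look-alikes about, which are no part of the job. Leave any purple or red look-alike of the post alone.

How it is judged:
By the outcome, as a careful person would: the job done as asked, in the order asked, and still so for the second after the job is handed in, while the arm keeps its last pose, push and grip.
It also fails if it takes over 54 s, if anything falls off the work surface, if the arm or the gripper's body presses on something with over 40 N, if the wrist force passes 120 N, or if a joint passes its speed limit or range.

## Robot

A 7-joint arm with a two-finger parallel gripper is mounted at the origin on the work surface. World frame = base frame: x ahead of the robot, y to its left, z up, the work surface at z = 0. Lengths are in m, angles in rad, forces in N, time in s.
With the tool pointing down it reaches from about 0.4 to 0.85 m from the base axis. Payload 4.5 kg.
Tool frame: the origin (TCP) lies midway between the tips of the shut fingers; the grasp point (between the pads) lies 19 mm behind it (r.grip_point_offset is the distance from the TCP to the grasp point, in m); z points along the fingers, y is the line along which they close (so a half turn about z gives the same grasp; the last joint's range is limited). The gripper opens to 88 mm and grips with 3 to 60 N. Pads are 18 mm wide; open, the fingers measure 123 mm over their backs; the gripper's body (75 mm by 187 mm) begins 45 mm behind the grasp point.
Start: joints at [0.034, 0.689, -0.195, 1.565, 0.157, 0.902, -0.215], TCP at [0.625, 0, 0.239] pointing down, gripper open.
Joint ranges: [-3.01, 3.01], [-0.46, 2.08], [-1.47, 1.51], [0.13, 2.56], [-1, 4.14], [0.04, 2.09], [-2.66, 2.66]. Speed limits (rad/s): [2.57, 2.57, 3.14, 3.14, 3.14, 3.14, 3.14].

## Interface

Orientations are given as a unit quaternion [x, y, z, w].
In Python, from plant import r, optics gives the robot as it stands.
- The arm moves only by the shell command python3 -m pendant 'ROWS' [OPENING] [FORCE]. ROWS is JSON, a list of rows, each a list of 6 numbers: the shift along the tool's x, y, z as a fraction of full scale, then the turn, a rotation vector about the tool's x, y, z as a fraction of full scale. A call has 1 to 5 rows; each row shifts and turns the commanded pose from where the row before left it, along the tool's axes as they then stand; what a row does not reach is not made up. Full scale, the value 1, is 0.025 m for a shift and pi rad for a turn. A row lasts 1/12 s, in which the tool goes at most 41.7 mm and 7.16 degrees, less where a joint would pass 70% of its speed; a pose out of reach is approached as far as the arm can. A call with a number of a shift or a turn outside -1 to 1 is refused whole. A call with a gripper value outside its range is refused whole. OPENING is the opening, from -1 (shut) to 1 (fully open), set as the call begins (- or left out, the last holds). The fingers move at their own pace and stop on an object; FORCE is the grip in N (left out, the last holds). Time passes only in rows, so rows that do not move let the fingers close. It gives the time, the measured TCP pose, the force, the opening and the grip force at its end, in the units of the state.
- r.get_state(): the state, without advancing time (a new reading comes with each control period).
- optics.snapshot(name): name is "scene" or "side" or "wrist"; returns (picture, depth): 384x512x3 uint8, blue, green, red; 384x512 float32, m along the optical axis (not along the pixel's ray), 0 where there is no reading.
- optics.calibration(name): a dict with "vfov" (degrees; the focal length in pixels is half the picture's height over the tangent of half this angle, whatever the lens; pixels are square), "cx", "cy" (the principal point, pixels), "cam_to_world" (4x4, takes a point from camera to world coordinates); the wrist camera has in their place "tool_from_camera" (4x4, takes a point from camera to tool coordinates, whose origin is the TCP and whose axes are the flange's). Camera axes: x right, y up, looking along -z (the intrinsics and any distortion apply to the point x, -y, -z); pixel columns grow to the right and rows downward; lengths in m; the calibration is good to about 2 mm. A picture is of the moment at which its call begins: read the wrist's pose just before it. calibration takes no time and is no camera call.
- r.finish_job(): hands the job in; it is judged then, once.
The state is a dict: "clock": time; "q": joint angles; "qd": joint speeds; "joint_torque": joint torques, N m; "tool_pos": TCP position; "eef_rot": TCP orientation; "contact_force": force on the tool from outside, world axes, zero at the start; "moment": the same for the moment, N m; "opening": opening from 0.0 (shut) to 1.0 (fully open); "finger_force": force on a finger pad.
Only numpy, scipy, OpenCV 4.12 (cv2) and the standard library are available. Lean on these libraries where they do the work, as an engineer would, in place of code of your own. Each camera call takes 0.05 s, during which the arm holds its last target. There are 200 camera calls.

## Working session

There is one attempt and no reset: what is moved stays moved. The work goes in short steps, Python scripts to look and compute and a shell command to move; the robot and the scene stay as the last step left them, time stands still between calls to the robot, and variables do not carry over. Pictures are saved under pics/ and viewed, at most 10 in all, crops included, and the job is handed in when it is done.

```bash
ls; mkdir -p pics
cat > h.py <<'E'
import numpy as np, cv2
from plant import r, optics
from scipy.spatial.transform import Rotation as R
def K(c):
    f=192/np.tan(np.radians(c['vfov'])/2); return f,c['cx'],c['cy']
def pose(name,c,s):
    if name!='wrist': return np.array(c['cam_to_world'])
    T=np.eye(4);T[:3,:3]=R.from_quat(s['eef_rot']).as_matrix();T[:3,3]=s['tool_pos'];return T@np.array(c['tool_from_camera'])
def snap(name,save=None):
    s=r.get_state();c=optics.calibration(name);im,d=optics.snapshot(name)
    if save: cv2.imwrite('pics/'+save,im)
    return im,d,c,pose(name,c,s)
def und(c,u,v):
    f,cx,cy=K(c)
    return (u-cx)/f,(v-cy)/f
def pts(d,c,T):
    v,u=np.mgrid[:384,:512]; x,y=und(c,u,v)
    P=np.stack([x*d,-y*d,-d,np.ones_like(d)],-1)
    return (P@T.T)[...,:3]
def ray(c,T,u,v,z):
    x,y=und(c,u,v); dd=T[:3,:3]@np.array([x,-y,-1]); o=T[:3,3]
    return o+dd*(z-o[2])/dd[2]
E
python3 - <<'E'
from h import *
for n in ('scene','side','wrist'):
    im,d,c,T=snap(n); np.savez(n+'.npz',im=im,d=d,T=T)
    cv2.imwrite('pics/%s0.png'%n,im)
    print({k:(v if not 'cam' in k else np.round(v,3).tolist()) for k,v in c.items()})
print(r.get_state())
a=cv2.imread('pics/scene0.png');b=cv2.imread('pics/side0.png')
E
```

```text
pics
{'vfov': 57.776028304179206, 'cx': 259.284408668434, 'cy': 191.55796224443873, 'cam_to_world': [[0.625, -0.428, 0.653, 1.26], [0.78, 0.359, -0.512, -0.563], [-0.015, 0.829, 0.558, 0.696], [0.0, 0.0, 0.0, 1.0]]}
{'vfov': 57.182083377772756, 'cx': 250.11430944551395, 'cy': 193.85200827927656, 'cam_to_world': [[-0.856, 0.246, -0.455, 0.076], [-0.517, -0.424, 0.743, 0.758], [-0.01, 0.871, 0.491, 0.605], [0.0, 0.0, 0.0, 1.0]]}
{'vfov': 71.77292815154009, 'cx': 259.6546559948788, 'cy': 193.98623945717088, 'tool_from_camera': [[-0.001, 0.948, 0.318, 0.083], [1.0, 0.001, 0.0, -0.001], [-0.0, 0.318, -0.948, -0.145], [0.0, 0.0, 0.0, 1.0]]}
{'clock': 0.15, 'q': array([ 0.0338141 ,  0.68976454, -0.19454369,  1.56609414,  0.15729008,
        0.9025175 , -0.21509649]), 'qd': array([-0.00013255, -0.00355453,  0.00110056, -0.00217803, -0.00016874,
        0.00097195,  0.00022488]), 'joint_torque': array([-1.46674727e-03, -5.27863634e+01, -1.26819178e+00, -1.53587687e+01,
       -5.24473807e-02,  3.92338901e-03,  1.12435155e-04]), 'tool_pos': array([ 6.24517129e-01, -3.45343594e-05,  2.38114334e-01]), 'eef_rot': array([ 7.07085452e-01,  7.07127766e-01, -5.23654046e-04, -4.60070599e-04]), 'contact_force': array([-0.73414289, -0.24115611, -0.26990433]), 'moment': array([-0.00130769,  0.01771728,  0.00852883]), 'finger_force': 0.0, 'opening': 0.9984223985872914}
```

View pics/scene0.png

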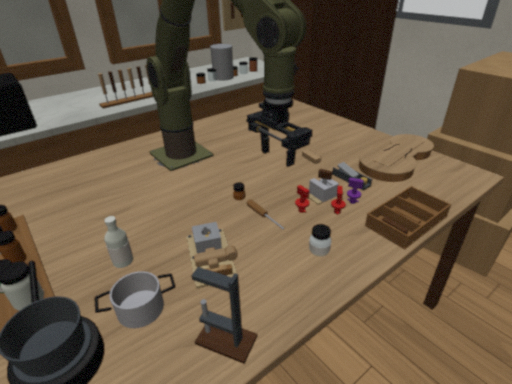

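View pics/side0.png

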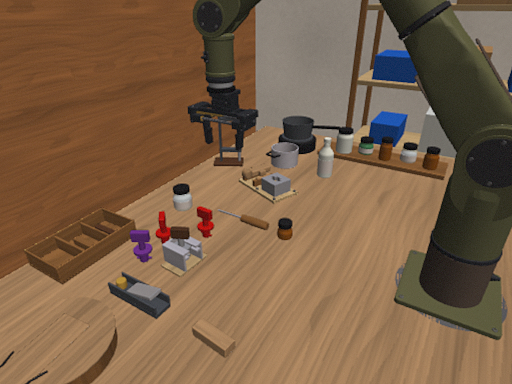

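View pics/wrist0.png

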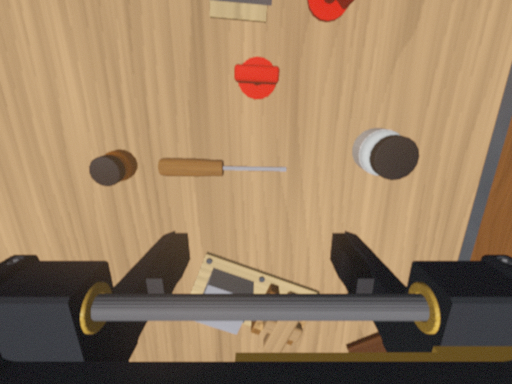

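The scene shows the rack at about (323,188) with the dark wing at (326,174), flanked by red look-alikes at (302,198) and (339,200) and a purple one at (355,190). The socket is at (207,238) with the neck to its lower right. The side view shows the same things: wing (180,232), rack (183,252), socket (276,184). The wrist view has the socket at (220,300), hidden behind the gripper.

Run:
```python
from h import *
for n,boxes in (('side',{'rack':(150,215,220,280),'sock':(240,165,300,200)}),('scene',{'rack':(290,160,375,215),'sock':(185,215,240,285)})):
    z=np.load(n+'.npz');c=optics.calibration(n);P=pts(z['d'],c,z['T']);im=z['im']
    hsv=cv2.cvtColor(im,cv2.COLOR_BGR2HSV)
    for k,(a,b,e,f) in boxes.items():
        cv2.imwrite(f'pics/c_{n}_{k}.png',cv2.resize(im[b:f,a:e],None,fx=5,fy=5,interpolation=cv2.INTER_CUBIC))
        # gray (low sat) pixels high
        p=P[b:f,a:e].reshape(-1,3);h=hsv[b:f,a:e].reshape(-1,3);
        for nm,m in (('gray',(h[:,1]<60)&(h[:,2]>70)),('dark',(h[:,2]<75)&(h[:,1]>60)),('red',(h[:,1]>200)&((h[:,0]<6)|(h[:,0]>174))&(h[:,2]>100))):
            q=p[m]; q=q[q[:,2]>0.02]
            if len(q)>8:
                print(n,k,nm,len(q),np.round(np.median(q,0),3),np.round(np.percentile(q,[3,97],axis=0),3).tolist())
                t=q[abs(q[:,2]-np.percentile(q[:,2],90))<.004]; print('  top',len(t),np.round(t.mean(0),3),np.round(cv2.minAreaRect((t[:,:2]*1000).astype(np.float32))[0:3],0) if 0 else cv2.minAreaRect((t[:,:2]*1000).astype(np.float32)))
ims=[cv2.resize(cv2.imread(f'pics/c_{n}_{k}.png'),(400,300)) for n in('side','scene') for k in ('rack','sock')]
cv2.imwrite('pics/m1.png',np.vstack([np.hstack(ims[:2]),np.hstack(ims[2:])]))
```

```text
side rack gray 751 [0.593 0.254 0.053] [[0.564, 0.208, 0.022], [0.638, 0.271, 0.068]]
  top 301 [0.597 0.244 0.059] ((601.642822265625, 236.08126831054688), (68.15474700927734, 77.83003997802734), 83.36094665527344)
side rack dark 178 [0.601 0.239 0.092] [[0.583, 0.228, 0.077], [0.621, 0.25, 0.105]]
  top 38 [0.601 0.237 0.103] ((601.810302734375, 237.62803649902344), (42.55651092529297, 10.392460823059082), 23.636857986450195)
side rack red 364 [0.682 0.199 0.039] [[0.598, 0.107, 0.031], [0.713, 0.221, 0.093]]
  top 21 [0.686 0.214 0.089] ((689.6508178710938, 207.64785766601562), (13.847081184387207, 24.682086944580078), 30.290433883666992)
side sock gray 354 [ 0.546 -0.204  0.053] [[0.522, -0.247, 0.022], [0.601, -0.168, 0.057]]
  top 185 [ 0.565 -0.211  0.055] ((565.8265991210938, -212.75357055664062), (72.10225677490234, 75.91043090820312), 68.08255004882812)
side sock dark 13 [ 0.685 -0.2    0.029] [[0.644, -0.237, 0.021], [0.709, -0.192, 0.051]]
  top 3 [ 0.674 -0.205  0.047] ((666.4592895507812, -210.29441833496094), (61.336334228515625, 4.8752241134643555), 37.36409378051758)
[... 399 characters left out ...]
2684326172), 46.044654846191406)
scene rack red 135 [0.696 0.179 0.037] [[0.612, 0.094, 0.033], [0.722, 0.205, 0.091]]
  top 35 [0.667 0.146 0.089] ((665.0465087890625, 144.8419189453125), (128.63900756835938, 30.352306365966797), 47.87107467651367)
scene sock gray 944 [ 0.599 -0.239  0.053] [[0.537, -0.369, 0.025], [0.87, -0.186, 0.197]]
  top 296 [ 0.84  -0.352  0.196] ((839.0805053710938, -352.5148620605469), (73.78248596191406, 23.666887283325195), 30.015323638916016)
scene sock dark 35 [ 0.707 -0.255  0.026] [[0.698, -0.381, 0.022], [0.884, -0.235, 0.205]]
  top 3 [ 0.881 -0.324  0.202] ((881.9749145507812, -324.281982421875), (0.5560522079467773, 8.350105285644531), 29.496370315551758)
```

View pics/m1.png

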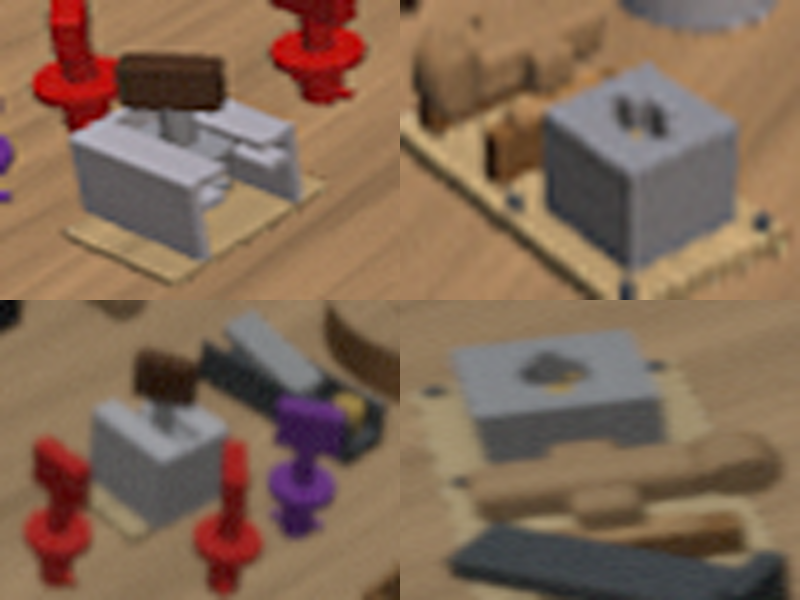

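The crops show the rack's open end facing the robot, with the post's wing oblique to the channel. The socket slots run along its plate direction. Next I move the wrist camera nearer for precise views.

```bash
python3 -m pendant '[[1,-0.2,0,0,0,0],[1,-0.2,0,0,0,0],[1,-0.2,0,0,0,0],[1,-0.2,0,0,0,0],[1,-0.2,0,0,0,0]]'; python3 -m pendant '[[0.5,0,0,0,0,0],[0,0,0,0,0,0],[0,0,0,0,0,0],[0,0,0,0,0,0]]'
python3 - <<'E'
from h import *
im,d,c,T=snap('wrist','w1.png');np.savez('w1.npz',im=im,d=d,T=T);print(r.get_state()['tool_pos'])
E
python3 -m pendant '[[1,0,0,0,0,0],[1,0,0,0,0,0],[0.6,0,0,0,0,0],[0,0,0,0,0,0],[0,0,0,0,0,0]]'
python3 - <<'E'
from h import *
im,d,c,T=snap('wrist','w2.png');np.savez('w2.npz',im=im,d=d,T=T);print(r.get_state()['tool_pos'])
a=cv2.imread('pics/w1.png');cv2.imwrite('pics/w12.png',cv2.resize(np.hstack([a,im]),(800,300)))
E
```

```text
clock: 0.57
tool_pos: [0.5994, 0.1261, 0.2384]
eef_rot: [0.707, 0.707, -0.0, -0.0]
contact_force: [0.5, -0.2, -0.3]
opening: 0.998
finger_force: 0.0
clock: 0.9
tool_pos: [0.6006, 0.1349, 0.2385]
eef_rot: [0.708, 0.706, -0.001, 0.001]
contact_force: [1.1, 0.8, -0.1]
opening: 1.001
finger_force: 0.0
[0.60059046 0.13468397 0.23856799]
clock: 1.37
tool_pos: [0.6001, 0.2017, 0.2385]
eef_rot: [0.707, 0.707, -0.0, 0.0]
contact_force: [0.5, -0.8, -0.0]
opening: 1.001
finger_force: 0.0
[0.60034566 0.20025552 0.23854597]
```

View pics/w12.png

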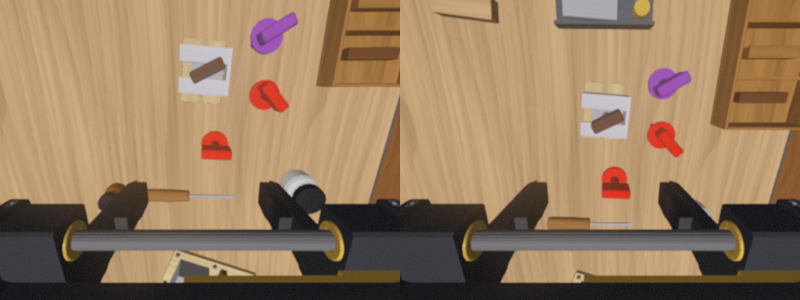

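Both views show the rack: full-size pixels are about (262,88) in the first and (263,150) in the second, open to the image left (world −x). The dark wing is tilted about 25° to the channel. Now I triangulate.

```bash
cat >> h.py <<'E'
def tri(obs):
    A=np.zeros((3,3));b=np.zeros(3)
    for c,T,u,v in obs:
        x,y=und(c,u,v);d=T[:3,:3]@np.array([x,-y,-1]);d/=np.linalg.norm(d);M=np.eye(3)-np.outer(d,d);A+=M;b+=M@T[:3,3]
    return np.linalg.solve(A,b)
E
python3 - <<'E'
from h import *
c=optics.calibration('wrist');ow=[];orr=[]
for n,(a,b,e,f) in (('w1',(215,40,312,140)),('w2',(215,100,312,185))):
    z=np.load(n+'.npz');im=z['im'];T=z['T'];P=pts(z['d'],c,T)
    h=cv2.cvtColor(im,cv2.COLOR_BGR2HSV);box=np.zeros(im.shape[:2],bool);box[b:f,a:e]=1
    dark=box&(P[...,2]>.075)&(P[...,2]<.13)&(h[...,2]<140)
    gray=box&(h[...,1]<45)&(h[...,2]>130)&(P[...,2]>.045)&(P[...,2]<.07)
    for nm,m,zz in (('wing',dark,.104),('rack',gray,.058)):
        cnt=max(cv2.findContours(m.astype(np.uint8),0,2)[0],key=cv2.contourArea) if nm=='wing' else np.argwhere(m)[:,::-1].astype(np.int32)
        rc=cv2.minAreaRect(cnt); bx=cv2.boxPoints(rc)
        W=np.array([ray(c,T,u,v,zz) for u,v in bx]);ctr=ray(c,T,*rc[0],zz)
        print(n,nm,m.sum(),np.round(rc[0],1),'ctr',np.round(ctr,4),'ctrdepth',np.round(np.median(P[m],0),4), 'z90',np.round(np.percentile(P[m][:,2],[50,90]),4))
        E=[W[(i+1)%4]-W[i] for i in range(2)]
        print('   edges',[(round(float(np.hypot(*x[:2])),4),round(float(np.degrees(np.arctan2(x[1],x[0]))),1)) for x in E])
        (ow if nm=='wing' else orr).append((c,T,*rc[0]))
        cv2.drawContours(im,[bx.astype(int)],0,(0,255,0) if nm=='wing' else (255,0,0),1)
    cv2.imwrite(f'pics/d{n}.png',cv2.resize(im[b-10:f+10,a-10:e+10],(400,400)))
print('tri wing top',tri(ow),'rack',tri(orr))
cv2.imwrite('pics/d.png',np.hstack([cv2.imread('pics/dw1.png'),cv2.imread('pics/dw2.png')]))
E
```

```text
w1 wing 725 [265.  89.] ctr [0.6055 0.2328 0.104 ] ctrdepth [0.6055 0.2328 0.1031] z90 [0.1031 0.1041]
   edges [(0.0437, 24.6), (0.0148, -60.3)]
w1 rack 2833 [261.2  88.9] ctr [0.602  0.2353 0.058 ] ctrdepth [0.6029 0.2393 0.0572] z90 [0.0572 0.0582]
   edges [(0.0657, 82.7), (0.0744, -4.3)]
w2 wing 697 [264.4 154.2] ctr [0.6044 0.2354 0.104 ] ctrdepth [0.605  0.2346 0.1028] z90 [0.1028 0.1039]
   edges [(0.0438, 24.9), (0.0187, -63.5)]
w2 rack 2252 [262.1 147.3] ctr [0.6024 0.2358 0.058 ] ctrdepth [0.6036 0.2467 0.0571] z90 [0.0571 0.0581]
   edges [(0.0663, 83.6), (0.074, -4.3)]
tri wing top [0.60516915 0.2333887  0.09271435] rack [0.60224393 0.23540832 0.05567702]
```

View pics/d.png

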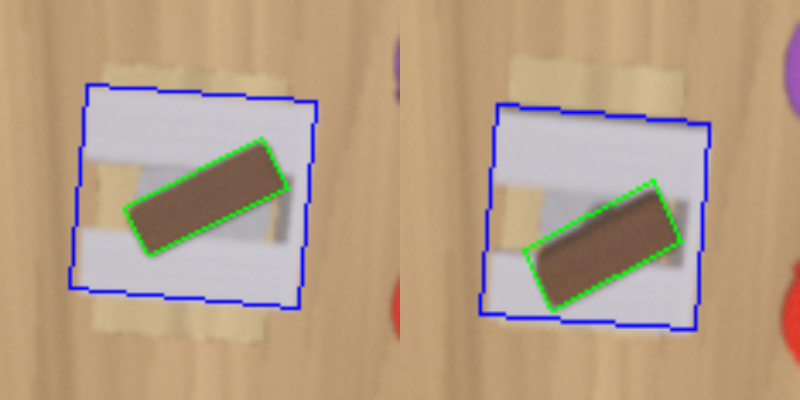

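Rack centre is about (0.602, 0.2355) with its x axis at −5°. The wing is at about (0.605, 0.234), long axis at 25°, top at 0.104. I rotate −115° about tool z, which leaves the last joint range for the later turns.

```bash
python3 -m pendant '[[0.7,0.1,0,0,0,0],[0.66,0.1,0,0,0,0],[0,0,0,0,0,-0.038],[0,0,0,0,0,-0.038],[0,0,0,0,0,-0.038]]' 0 20
python3 -m pendant '[[0,0,0,0,0,-0.038],[0,0,0,0,0,-0.038],[0,0,0,0,0,-0.038],[0,0,0,0,0,-0.038],[0,0,0,0,0,-0.038]]' >/dev/null
python3 -m pendant '[[0,0,0,0,0,-0.038],[0,0,0,0,0,-0.038],[0,0,0,0,0,-0.038],[0,0,0,0,0,-0.038],[0,0,0,0,0,-0.038]]' >/dev/null
python3 -m pendant '[[0,0,0,0,0,-0.038],[0,0,0,0,0,-0.038],[0,0,0,0,0,-0.038],[0,0,0,0,0,-0.03],[0,0,0,0,0,0]]'
python3 - <<'E'
from h import *
im,d,c,T=snap('wrist','w3.png');np.savez('w3.npz',im=im,d=d,T=T);s=r.get_state();print(s['tool_pos'],s['q'],R.from_quat(s['eef_rot']).as_matrix().round(3))
E
```

```text
clock: 1.83
tool_pos: [0.6056, 0.2338, 0.2386]
eef_rot: [0.568, 0.823, -0.001, 0.001]
contact_force: [0.4, -0.5, 0.4]
opening: 0.648
finger_force: 0.0
clock: 3.08
tool_pos: [0.6058, 0.2332, 0.2382]
eef_rot: [-0.215, 0.977, -0.001, -0.0]
contact_force: [-0.3, 0.7, -0.2]
opening: 0.503
finger_force: 0.0
[0.60569643 0.23373588 0.23828825] [-0.08001271  0.80105556 -0.71367255  1.46972314  0.56271468  1.083279
  1.0891101 ] [[-0.91  -0.416 -0.   ]
 [-0.416  0.91  -0.002]
 [ 0.001 -0.002 -1.   ]]
```

View pics/w3.png

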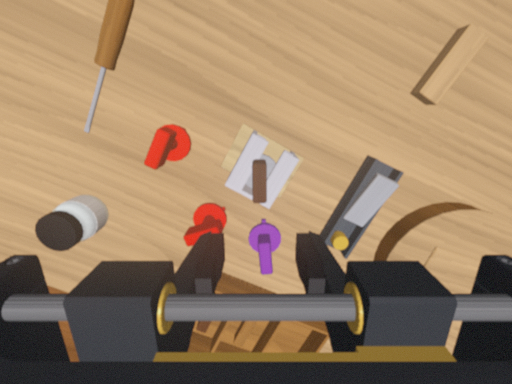

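The wrist view now shows the wing upright in the picture at (259,180), between the fingers' lines. Red is at (210,218) and purple at (265,240), both behind it. Next I compute the offset.

```bash
cat >> h.py <<'E'
def wing(im,d,c,T,lo=.075,hi=.13,box=None,z=None):
    P=pts(d,c,T);h=cv2.cvtColor(im,cv2.COLOR_BGR2HSV)
    m=(P[...,2]>lo)&(P[...,2]<hi)&(h[...,2]<140)&((h[...,0]<20))&(h[...,1]<190)
    b=np.zeros_like(m);b[box[1]:box[3],box[0]:box[2]]=1;m&=b
    t=P[m]; zt=np.percentile(t[:,2],85) if z is None else z
    m2=m&(P[...,2]>zt-.004); cnt=max(cv2.findContours(m2.astype(np.uint8),0,1)[0],key=cv2.contourArea)
    rc=cv2.minAreaRect(cnt);W=np.array([ray(c,T,u,v,zt) for u,v in cv2.boxPoints(rc)])
    return rc,zt,ray(c,T,*rc[0],zt),[(round(float(np.hypot(*x[:2])),4),round(float(np.degrees(np.arctan2(x[1],x[0])))%180,1)) for x in (W[1]-W[0],W[2]-W[1])]
E
python3 - <<'E'
from h import *
z=np.load('w3.npz');c=optics.calibration('wrist')
rc,zt,w,e=wing(z['im'],z['d'],c,z['T'],box=(240,150,280,210))
print(rc,zt,w,e)
s=r.get_state();M=R.from_quat(s['eef_rot']).as_matrix();print('tool offset',M.T@(w-s['tool_pos']))
E
```

```text
((259.0415344238281, 182.46163940429688), (13.629100799560547, 39.3685188293457), 2.2906100749969482) 0.10384556074743481 [0.60321416 0.23164846 0.10384556] [(0.0449, 22.0), (0.0146, 112.4)]
tool offset [ 0.00299622 -0.00064584  0.13444687]
```

```bash
python3 -m pendant '[[0.06,0,0.9,0,0,0],[0,0,1,0,0,0],[0,0,1,0,0,0],[0,0,1,0,0,0],[0,0,1,0,0,0]]'
python3 -m pendant '[[0,0,0.8,0,0,0],[0,0,0.6,0,0,0],[0,0,0.4,0,0,0],[0,0,0,0,0,0],[0,0,0,0,0,0]]'
python3 -m pendant '[[0,0,0,0,0,0],[0,0,0,0,0,0],[0,0,0,0,0,0],[0,0,0,0,0,0],[0,0,0,0,0,0]]' -1 25
python3 -m pendant '[[0,0,0,0,0,0],[0,0,0,0,0,0],[0,0,0,0,0,0]]'
python3 - <<'E'
from h import *
s=r.get_state();print(R.from_quat(s['eef_rot']).as_matrix().round(4),s['moment'])
E
```

```text
clock: 3.55
tool_pos: [0.6042, 0.2341, 0.1152]
eef_rot: [-0.213, 0.977, -0.001, 0.0]
contact_force: [-0.3, -0.3, -0.2]
opening: 0.5
finger_force: 0.0
clock: 3.97
tool_pos: [0.604, 0.2357, 0.0715]
eef_rot: [-0.215, 0.977, -0.0, 0.0]
contact_force: [0.6, 1.1, -0.5]
opening: 0.498
finger_force: 0.0
clock: 4.38
tool_pos: [0.6046, 0.2349, 0.072]
eef_rot: [-0.215, 0.977, -0.001, 0.001]
contact_force: [0.5, -2.6, 4.2]
opening: 0.174
finger_force: 25.0
clock: 4.63
tool_pos: [0.6046, 0.2349, 0.072]
eef_rot: [-0.215, 0.977, -0.001, 0.001]
contact_force: [0.8, -3.8, 6.3]
opening: 0.184
finger_force: 25.0
[[-0.9079 -0.4192  0.0017]
 [-0.4192  0.9079 -0.0013]
 [-0.001  -0.0019 -1.    ]] [-0.6479896  -0.25266719  0.00678303]
```

Gripped, with the opening at 16 mm. I lift about 1 mm and check the force.

```bash
python3 -m pendant '[[0,0,-0.05,0,0,0],[0,0,0,0,0,0],[0,0,0,0,0,0]]' - 35
python3 -m pendant '[[0.1,0.058,0,0,0,0],[0.1,0.058,0,0,0,0],[0,0,0,0,0,0]]'
```

```text
clock: 4.88
tool_pos: [0.6032, 0.2357, 0.072]
eef_rot: [-0.215, 0.977, -0.0, -0.001]
contact_force: [0.3, -1.7, -0.2]
opening: 0.18
finger_force: 35.0
clock: 5.13
tool_pos: [0.5968, 0.2362, 0.0721]
eef_rot: [-0.215, 0.977, -0.0, -0.001]
contact_force: [0.1, -1.4, -2.7]
opening: 0.176
finger_force: 35.0
```

Now carrying the weight freely, so I go on sliding.

```bash
python3 -m pendant '[[0.22,0.127,0,0,0,0],[0.22,0.127,0,0,0,0],[0.22,0.127,0,0,0,0],[0,0,0,0,0,0]]'
python3 -m pendant '[[0.29,0.167,0,0,0,0],[0.29,0.167,0,0,0,0],[0,0,0,0,0,0]]'
```

```text
clock: 5.47
tool_pos: [0.5769, 0.2379, 0.0724]
eef_rot: [-0.216, 0.976, -0.001, -0.001]
contact_force: [-1.9, -2.3, -1.6]
opening: 0.176
finger_force: 35.0
clock: 5.72
tool_pos: [0.5594, 0.2413, 0.0727]
eef_rot: [-0.216, 0.976, 0.001, -0.001]
contact_force: [-1.6, -0.0, -1.8]
opening: 0.178
finger_force: 35.0
```

```bash
python3 -m pendant '[[0.33,0.19,0,0,0,0],[0.33,0.19,0,0,0,0],[0.33,0.19,0,0,0,0],[0.33,0.19,0,0,0,0],[0,0,0,0,0,0]]'
python3 -m pendant '[[0,0,-0.3,0,0,0],[0,0,-0.8,0,0,0],[0,0,-1,0,0,0],[0,0,-1,0,0,0],[0,0,-0.8,0,0,0]]'
python3 - <<'E'
from h import *
im,d,c,T=snap('wrist','w4.png');np.savez('w4.npz',im=im,d=d,T=T);s=r.get_state();print(s['tool_pos'],s['q'])
im,d,c,T=snap('side','s4.png')
E
```

```text
clock: 6.13
tool_pos: [0.5215, 0.2452, 0.0728]
eef_rot: [-0.217, 0.976, 0.001, -0.001]
contact_force: [-1.4, -0.2, -1.8]
opening: 0.176
finger_force: 35.0
clock: 6.55
tool_pos: [0.5253, 0.2439, 0.1724]
eef_rot: [-0.215, 0.977, 0.001, 0.001]
contact_force: [0.7, -0.3, -1.1]
opening: 0.179
finger_force: 35.0
[0.52692565 0.24537288 0.17589116] [-0.1354479   0.78301436 -0.67052706  1.75694063  0.64069236  0.82267368
  0.89127317]
```

View pics/w4.png

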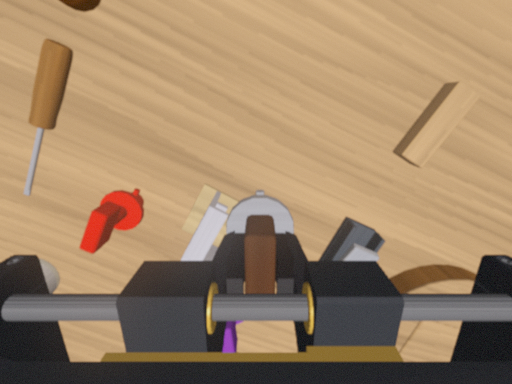

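The post is held; collar top centred near column 260, rows 197 to 235, pin end at (260,192), so it hangs straight. I fit the collar's position in the tool frame.

```bash
cat > collar.py <<'E'
from h import *
from scipy.optimize import least_squares
def collar(z,dbg=0):
    c=optics.calibration('wrist');T=np.array(c['tool_from_camera']);d=z['d'];P=pts(d,c,T)
    m=(np.abs(P[...,0])<.06)&(np.abs(P[...,1])<.032)&(P[...,2]>.005)&(P[...,2]<.05)
    h=cv2.cvtColor(z['im'],cv2.COLOR_BGR2HSV);m&=(h[...,1]<60)&(h[...,2]>110)
    zt=np.percentile(P[m][:,2],40)
    q=P[m&(np.abs(P[...,2]-zt)<.003)]
    q=q[q[:,0]>-.03]
    # boundary: extreme x per y bin
    B=[]
    for y in np.arange(-.024,.0241,.001):
        k=q[np.abs(q[:,1]-y)<.0007]
        if len(k)>3 : B.append((np.max(k[:,0]),y))
    B=np.array(B);f=least_squares(lambda p:np.hypot(B[:,0]-p[0],B[:,1]-p[1])-.024,[0,0],loss='soft_l1',f_scale=.001)
    print('collar top z',zt,'y ext',np.percentile(q[:,1],[.5,99.5]),'centre',f.x,'res',np.abs(f.fun).mean(),len(q))
    m=(P[...,2]>-.045)&(P[...,2]<-.005)&(np.abs(P[...,0])<.05)&(np.abs(P[...,1])<.02)&(h[...,0]<20)&(h[...,1]>60)&(h[...,2]<170)
    w=P[m]
    if len(w)>20: print('wing tool ext',np.percentile(w,[1,50,99],axis=0).round(4).tolist())
if __name__=='__main__':
    import sys;collar(np.load(sys.argv[1]))
E
python3 collar.py w4.npz
```

```text
collar top z 0.022471492074060583 y ext [-0.02287956  0.02316284] centre [0.00116173 0.00040201] res 0.00016592278298681483 1468
wing tool ext [[-0.0082, -0.0074, -0.0388], [0.012, 0.0007, -0.0309], [0.0245, 0.0141, -0.0078]]
```

```bash
python3 -m pendant '[[0,-1,-0.6,0,0,0.038],[0.02,-1,-0.6,0,0,0.038],[0,-1,0,0,0,0.038],[0,-1,0,0,0,0.038],[0,-1,0,0,0,0.038]]'
```

```text
clock: 7.07
tool_pos: [0.5485, 0.1206, 0.1994]
eef_rot: [0.085, 0.996, 0.0, 0.0]
contact_force: [0.5, -0.3, -2.5]
opening: 0.175
finger_force: 35.0
```

```bash
python3 -m pendant '[[-0.47,-1,0,0,0,0],[-0.47,-1,0,0,0,0],[-0.47,-1,0,0,0,0],[-0.47,-1,0,0,0,0],[-0.47,-1,0,0,0,0]]'
python3 -m pendant '[[-0.47,-1,0,0,0,0],[-0.47,-1,0,0,0,0],[-0.47,-1,0,0,0,0],[-0.47,-1,0,0,0,0],[-0.47,-1,0,0,0,0]]' >/dev/null
python3 -m pendant '[[-0.47,-1,0,0,0,0],[-0.47,-1,0,0,0,0],[-0.47,-1,0,0,0,0],[0,0,0,0,0,0],[0,0,0,0,0,0]]'
python3 - <<'E'
from h import *
im,d,c,T=snap('wrist','w5.png');np.savez('w5.npz',im=im,d=d,T=T);s=r.get_state();print(s['tool_pos'],s['q'])
E
python3 collar.py w5.npz
```

```text
clock: 7.48
tool_pos: [0.5854, -0.0125, 0.199]
eef_rot: [0.082, 0.997, 0.0, -0.001]
contact_force: [0.3, -0.1, -2.4]
opening: 0.173
finger_force: 35.0
clock: 8.32
tool_pos: [0.6449, -0.2263, 0.1981]
eef_rot: [0.084, 0.996, -0.0, -0.001]
contact_force: [-0.0, 1.4, -1.8]
opening: 0.176
finger_force: 35.0
[ 0.6450524  -0.22369551  0.19854241] [ 0.54878711  0.86408053 -0.58338743  1.39712233  0.50809629  1.03354402
  1.27183336]
collar top z 0.022610806729281396 y ext [-0.02319929  0.02285998] centre [1.46920978e-03 7.49378782e-05] res 0.00016854576264581595 1472
wing tool ext [[-0.0081, -0.0185, -0.0403], [0.0107, -0.0006, -0.0306], [0.0247, 0.0144, -0.0067]]
```

View pics/w5.png

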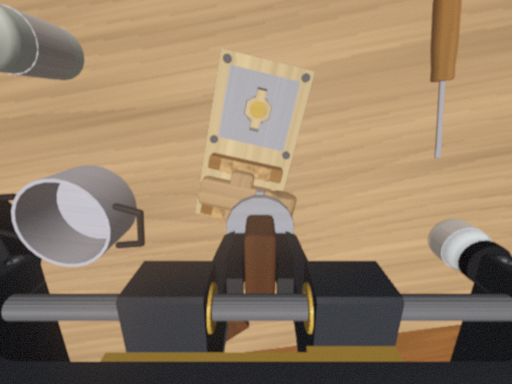

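Clear view: the socket bore is at (258,108), slots from (263,90) to (253,128), neck at (245,190). I measure the block's top and the hole.

```bash
cat > sock.py <<'E'
from h import *
import sys
def sock(n):
    z=np.load(n);c=optics.calibration('wrist');T=z['T'];P=pts(z['d'],c,T);im=z['im']
    near=(np.hypot(P[...,0]-.567,P[...,1]+.212)<.056)
    top=(near&(np.abs(P[...,2]-.055)<.004)).astype(np.uint8)
    zt=np.median(P[...,2][top>0])
    cs,hi=cv2.findContours(cv2.medianBlur(top,3),cv2.RETR_CCOMP,cv2.CHAIN_APPROX_NONE)
    o=max(range(len(cs)),key=lambda i:cv2.contourArea(cs[i]));rc=cv2.minAreaRect(cs[o])
    W=np.array([ray(c,T,u,v,zt)[:2] for u,v in cv2.boxPoints(rc)])
    print('z',zt,'block',ray(c,T,*rc[0],zt),[(round(float(np.hypot(*x)),4),round(float(np.degrees(np.arctan2(x[1],x[0]))),1)) for x in (W[1]-W[0],W[2]-W[1])])
    hs=[k for k in range(len(cs)) if hi[0][k][3]==o and cv2.contourArea(cs[k])>60]
    for k in hs:
        H=np.array([ray(c,T,u,v,zt)[:2] for u,v in cs[k][:,0]])
        r2=cv2.minAreaRect((H*1000).astype(np.float32));print('hole',r2,'bbox')
    h=cv2.cvtColor(im,cv2.COLOR_BGR2HSV)
    g=((h[...,1]>90)&(np.hypot(P[...,0]-.567,P[...,1]+.212)<.03)).astype(np.uint8)
    k=max(cv2.findContours(g,0,1)[0],key=cv2.contourArea)
    H=np.array([ray(c,T,u,v,zt)[:2] for u,v in k[:,0]]);print('gold@mouth',cv2.minAreaRect((H*1000).astype(np.float32)),'goldz',np.median(P[...,2][g>0]))
    m=cv2.moments(g);print('gold centroid px',m['m10']/m['m00'],m['m01']/m['m00'],'angle', np.degrees(.5*np.arctan2(2*m['mu11'],m['mu20']-m['mu02'])))
    s=r.get_state();print(s['tool_pos'],R.from_quat(s['eef_rot']).as_matrix().round(4).tolist())
sock(sys.argv[1])
E
python3 sock.py w5.npz
```

```text
z 0.05426887928573115 block [ 0.56422148 -0.21637859  0.05426888] [(0.0719, 153.3), (0.0716, 67.7)]
hole ((565.8867797851562, -215.44821166992188), (30.319656372070312, 41.055023193359375), 37.079689025878906) bbox
gold@mouth ((566.3433837890625, -215.03941345214844), (15.652017593383789, 16.838884353637695), 80.35140991210938) goldz 0.34368185740465895
gold centroid px 276.9464033850494 130.91255289139633 angle 1.6819320797728798
[ 0.6450524  -0.22369551  0.19854241] [[-0.9865, 0.1637, -0.0016], [0.1637, 0.9865, 0.0013], [0.0017, 0.001, -1.0]]
```

```bash
cat > hole.py <<'E'
from h import *
import sys
z=np.load(sys.argv[1]);a,b,e,f=map(int,sys.argv[2:6]);c=optics.calibration('wrist');T=z['T'];im=z['im']
h=cv2.cvtColor(im,cv2.COLOR_BGR2HSV).astype(int)
m=np.zeros(im.shape[:2],np.uint8);ref=np.median(h[b:f,a:e].reshape(-1,3),0);print('ref',ref)
m[b:f,a:e]=((h[b:f,a:e,1]>ref[1]+30)|(abs(h[b:f,a:e,2]-ref[2])>35))
n,l,st,ce=cv2.connectedComponentsWithStats(m);k=1+np.argmax(st[1:,4]);print('comp',st[k],ce[k])
v,u=np.nonzero(l==k)
W=np.array([ray(c,T,x,y,.055)[:2] for x,y in zip(u,v)]);w=W-W.mean(0);ev,V=np.linalg.eigh(w.T@w);ax=V[:,1]
print('mean',W.mean(0),'angle',np.degrees(np.arctan2(ax[1],ax[0])),'extent',np.ptp(w@ax),np.ptp(w@V[:,0]), 'mid',W.mean(0)+ax*((w@ax).max()+(w@ax).min())/2+V[:,0]*((w@V[:,0]).max()+(w@V[:,0]).min())/2)
im[l==k]=im[l==k]//2+np.array([0,127,0],np.uint8)
cv2.imwrite('pics/'+sys.argv[6],np.hstack([cv2.resize(x[b-15:f+15,a-15:e+15],(390,390),interpolation=cv2.INTER_CUBIC) for x in (z['im'],im)]))
E
python3 hole.py w5.npz 237 84 282 134 hole5.png
```

```text
ref [132.   7. 181.]
comp [245  87  27  44 711] [257.71589311 108.73558368]
mean [ 0.56565615 -0.21469459] angle 157.30369738683856 extent 0.04274658610542194 0.026351074530046488 mid [ 0.56597307 -0.21485086]
```

View pics/hole5.png

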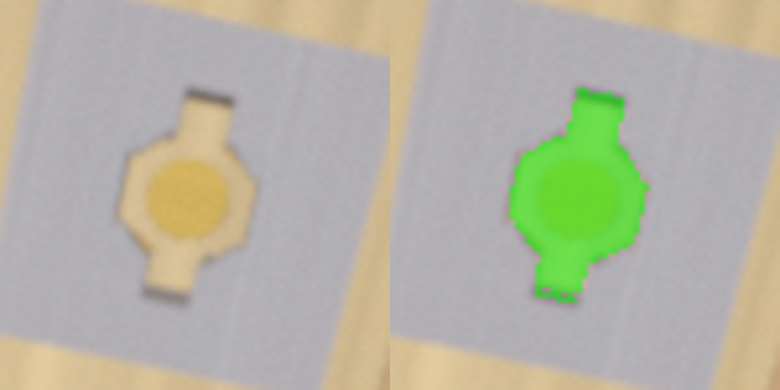

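Hole mask is clean: bore at (0.5658, −0.2148), slots at −22.7°. I turn 13.3° clockwise and re-measure while settled.

```bash
python3 -m pendant '[[0,0,0,0,0,0.037],[0,0,0,0,0,0.037],[0,0,0,0,0,0],[0,0,0,0,0,0],[0,0,0,0,0,0]]'
python3 - <<'E'
from h import *
for i in range(3):
    im,d,c,T=snap('wrist');np.savez(f'w6{i}.npz',im=im,d=d,T=T);s=r.get_state();print(s['tool_pos'],R.from_quat(s['eef_rot']).as_euler('zyx',degrees=True))
    P=pts(d,c,T);m=(np.hypot(P[...,0]-.566,P[...,1]+.215)<.03);v,u=np.nonzero(m);print(u.min(),u.max(),v.min(),v.max())
E
for i in 0 1 2; do python3 collar.py w6$i.npz;python3 hole.py w6$i.npz 240 75 297 133 hole6$i.png; done
```

```text
clock: 8.78
tool_pos: [0.6456, -0.2224, 0.1998]
eef_rot: [0.194, 0.981, 0.0, -0.0]
contact_force: [-0.4, -0.3, -1.4]
opening: 0.179
finger_force: 35.0
[ 0.64555393 -0.22272014  0.19988172] [-1.57516844e+02 -1.00648835e-02 -1.79972340e+02]
0 511 0 383
[ 0.6455295  -0.22301003  0.19986856] [-1.57465993e+02 -7.88255061e-03 -1.79976364e+02]
0 510 2 383
[ 0.64555304 -0.22321597  0.19990761] [-1.57424152e+02 -1.97940896e-03 -1.79982016e+02]
0 511 0 383
collar top z 0.02253807631621173 y ext [-0.02326192  0.02269913] centre [ 0.00153584 -0.00013252] res 0.00017193577567804126 1465
wing tool ext [[-0.0081, -0.0182, -0.0401], [0.0108, -0.0008, -0.0306], [0.0248, 0.0134, -0.0069]]
ref [ 20.   60.  188.5]
comp [285  75  12  58 615] [291.09756098 103.5300813 ]
mean [ 0.57959821 -0.15973734] angle 159.3865232334516 extent 0.05629795789510181 0.01175967245121911 mid [ 0.5799581  -0.16038666]
collar top z 0.022602294323739076 y ext [-0.02323486  0.02266941] centre [ 0.00148022 -0.00010564] res 0.00018345836631417867 1469
wing tool ext [[-0.0081, -0.0186, -0.0403], [0.0108, -0.0008, -0.0307], [0.0247, 0.0136, -0.0067]]
ref [ 20.   57.  188.5]
comp [285  75  12  58 648] [290.89969136 103.92283951]
mean [ 0.57996488 -0.16031588] angle 159.13964582350752 extent 0.05626932252907904 0.01178981094330144 mid [ 0.58006233 -0.16056676]
collar top z 0.02261498184081669 y ext [-0.0232326   0.02278494] centre [ 0.00142468 -0.00011048] res 0.0001786790191136958 1465
wing tool ext [[-0.0079, -0.0184, -0.0398], [0.0108, -0.0008, -0.0306], [0.0248, 0.0138, -0.0071]]
ref [ 20.  55. 188.]
comp [285  75  12  58 640] [290.965625  104.1109375]
mean [ 0.5801964  -0.16056188] angle 158.88291404858688 extent 0.05620070092673985 0.011824449813944683 mid [ 0.58013776 -0.16073752]
```

```bash
read A B <<< $(python3 - <<'E'
from h import *
z=np.load('w61.npz');c=optics.calibration('wrist');p=np.linalg.inv(z['T'])@[.5658,-.2148,.055,1];f,cx,cy=K(c);print(int(cx-f*p[0]/p[2]),int(cy+f*p[1]/p[2]))
E
); echo $A $B; for i in 0 1 2; do python3 hole.py w6$i.npz $((A-23)) $((B-25)) $((A+23)) $((B+25)) hole6$i.png; done
```

```text
237 112
ref [132.   7. 180.]
comp [224  91  26  43 707] [236.97312588 111.99575672]
mean [ 0.56565454 -0.21487434] angle 157.90030832772803 extent 0.042031673608393785 0.026197842533955427 mid [ 0.56585878 -0.21540278]
ref [132.   7. 180.]
comp [225  91  26  43 707] [237.31117397 112.03818953]
mean [ 0.56584682 -0.21480706] angle 158.73858075695262 extent 0.042141060053703217 0.02661175081435023 mid [ 0.56616746 -0.21493893]
ref [132.   7. 180.]
comp [225  91  26  43 713] [237.50490884 111.96213184]
mean [ 0.56584192 -0.21481804] angle 158.0205804032056 extent 0.04206247115374784 0.02660885485000558 mid [ 0.56618505 -0.21510119]
```

```bash
python3 -m pendant '[[0.753,-0.227,0,0,0,0],[0.753,-0.227,0,0,0,0],[0.753,-0.227,0,0,0,0],[0.753,-0.227,0,0,0,0],[0,0,0,0,0,0]]'
python3 -m pendant '[[0,0,0.7,0,0,0],[0,0,0.7,0,0,0],[0,0,0.7,0,0,0],[0,0,0.6,0,0,0],[0,0,0,0,0,0]]'
python3 -m pendant '[[0,0,0,0,0,0],[0,0,0,0,0,0],[0,0,0,0,0,0],[0,0,0,0,0,0],[0,0,0,0,0,0]]'
python3 - <<'E'
from h import *
for i in range(2):
    s=r.get_state();M=R.from_quat(s['eef_rot']).as_matrix();p=s['tool_pos']+M@[.0015,-.0001,.0605]
    print('foot',p,'err tool',M.T@([.5658,-.2148,.055]-p),'ang',np.degrees(np.arctan2(M[1,0],M[0,0])),s['contact_force'])
    im,d,c,T=snap('scene','s7.png')
E
```

```text
clock: 9.35
tool_pos: [0.5629, -0.2158, 0.1998]
eef_rot: [0.196, 0.981, -0.001, -0.003]
contact_force: [-1.4, 0.1, -2.1]
opening: 0.18
finger_force: 35.0
clock: 9.77
tool_pos: [0.566, -0.2152, 0.1297]
eef_rot: [0.196, 0.981, 0.0, -0.002]
contact_force: [0.2, 0.4, -2.7]
opening: 0.178
finger_force: 35.0
clock: 10.18
tool_pos: [0.5679, -0.2156, 0.1333]
eef_rot: [0.197, 0.98, -0.0, 0.001]
contact_force: [0.2, -0.1, -2.5]
opening: 0.179
finger_force: 35.0
foot [ 0.56653812 -0.21517555  0.07283302] err tool [8.53841856e-04 5.86798184e-05 1.78317095e-02] ang 157.31698935171656 [ 0.16707485 -0.11264855 -2.54579234]
foot [ 0.56638318 -0.21515361  0.07266903] err tool [6.96835564e-04 9.97600825e-05 1.76681666e-02] ang 157.32135104565256 [-0.68014278  0.51801327 -2.73564643]
```

```bash
python3 -m pendant '[[0.03,0.004,0.2,0,0,0],[0,0,0.28,0,0,0],[0,0,0.2,0,0,0],[0,0,0.12,0,0,0],[0,0,0,0,0,0]]'
python3 -m pendant '[[0,0,0.12,0,0,0],[0,0,0.12,0,0,0],[0,0,0,0,0,0]]'
```

```text
clock: 10.7
tool_pos: [0.5661, -0.215, 0.1113]
eef_rot: [0.197, 0.98, 0.0, -0.001]
contact_force: [0.1, -0.4, -2.0]
opening: 0.182
finger_force: 35.0
clock: 10.95
tool_pos: [0.5664, -0.215, 0.1059]
eef_rot: [0.197, 0.98, 0.0, -0.0]
contact_force: [0.2, -0.8, -2.7]
opening: 0.178
finger_force: 35.0
```

In the bore without contact. I raise the grip and push down.

```bash
python3 -m pendant '[[0,0,0.1,0,0,0],[0,0,0.15,0,0,0],[0,0,0.15,0,0,0],[0,0,0.1,0,0,0],[0,0,0,0,0,0]]' - 55
python3 -m pendant '[[0,0,0.1,0,0,0],[0,0,0.1,0,0,0],[0,0,0.1,0,0,0],[0,0,0,0,0,0]]'
```

```text
clock: 11.37
tool_pos: [0.5671, -0.2151, 0.0944]
eef_rot: [0.197, 0.98, -0.0, 0.0]
contact_force: [-1.4, -0.5, 6.6]
opening: 0.178
finger_force: 55.0
clock: 11.7
tool_pos: [0.5672, -0.2152, 0.0875]
eef_rot: [0.197, 0.98, -0.0, 0.001]
contact_force: [-2.4, 0.8, 10.3]
opening: 0.175
finger_force: 55.0
```

```bash
python3 -m pendant '[[0,0,0.1,0,0,0],[0,0,0.06,0,0,0],[0,0,0.04,0,0,0],[0,0,0,0,0,0],[0,0,0,0,0,0]]'; python3 -m pendant '[[0,0,0.06,0,0,0],[0,0,0.0,0,0,0],[0,0,0,0,0,0]]'
```

```text
clock: 12.12
tool_pos: [0.5672, -0.2152, 0.0849]
eef_rot: [0.197, 0.98, -0.001, 0.001]
contact_force: [-6.6, 0.8, 25.0]
opening: 0.18
finger_force: 55.0
clock: 12.37
tool_pos: [0.5672, -0.2152, 0.0848]
eef_rot: [0.197, 0.98, -0.001, 0.001]
contact_force: [-9.7, 1.6, 35.3]
opening: 0.175
finger_force: 55.0
```

Collar seated: z has stopped and the force jumped. I ease off a little and turn clockwise in steps.

```bash
python3 -m pendant '[[0,0,-0.07,0,0,0],[0,0,0,0,0,0.015],[0,0,0,0,0,0.02],[0,0,0,0,0,0.02],[0,0,0,0,0,0]]'
python3 -c "
from h import *
s=r.get_state();print(s['moment'],s['q'],s['contact_force'])"
```

```text
clock: 12.78
tool_pos: [0.5675, -0.2151, 0.0849]
eef_rot: [0.281, 0.96, -0.001, 0.001]
contact_force: [-5.2, 0.8, 22.2]
opening: 0.176
finger_force: 55.0
[0.32020924 1.19023072 0.10797067] [ 0.50146554  0.8948616  -0.38689112  1.73210006  0.53488049  0.61879813
  0.80344983] [-5.20563656  0.79332648 22.22003944]
```

```bash
python3 -m pendant '[[0,-0.015,0,0,0,0.025],[0,-0.005,0,0,0,0.025],[0,-0.005,0,0,0,0.025],[0,-0.005,0,0,0,0.025],[0,-0.005,0,0,0,0.025]]'
python3 -m pendant '[[0,-0.005,0,0,0,0.025],[0,-0.005,0,0,0,0.025],[0,-0.005,0,0,0,0.025],[0,-0.005,0,0,0,0.025],[0,0,0,0,0,0]]'
python3 -c "
from h import *
s=r.get_state();print(s['moment'],s['q'],s['contact_force'])"
```

```text
clock: 13.2
tool_pos: [0.5674, -0.2153, 0.0849]
eef_rot: [0.463, 0.886, 0.0, 0.002]
contact_force: [-4.4, 2.1, 21.5]
opening: 0.175
finger_force: 55.1
clock: 13.62
tool_pos: [0.5674, -0.2153, 0.0849]
eef_rot: [0.596, 0.803, 0.001, 0.002]
contact_force: [-3.9, 2.0, 20.8]
opening: 0.175
finger_force: 55.0
[0.48175938 0.82454986 0.15955229] [ 0.40167045  0.87571903 -0.20418997  1.73904688  0.30052734  0.5534648
  0.30635639] [-3.8899562   2.01867983 20.78028024]
```

```bash
python3 -m pendant '[[0,-0.005,0,0,0,0.025],[0,-0.005,0,0,0,0.025],[0,-0.005,0,0,0,0.025],[0,-0.005,0,0,0,0.025],[0,0,0,0,0,0.01]]'
python3 -m pendant '[[0,-0.005,0,0,0,0.02],[0,-0.005,0,0,0,0.02],[0,-0.005,0,0,0,0.01],[0,0,0,0,0,0],[0,0,0,0,0,0]]'
python3 -c "
from h import *
s=r.get_state();M=R.from_quat(s['eef_rot']).as_matrix();print(s['moment'],s['q'],np.degrees(np.arctan2(M[1,0],M[0,0])))"
```

```text
clock: 14.03
tool_pos: [0.5675, -0.2154, 0.0849]
eef_rot: [0.725, 0.689, 0.002, 0.002]
contact_force: [-2.4, 3.1, 19.2]
opening: 0.176
finger_force: 55.1
clock: 14.45
tool_pos: [0.5676, -0.2154, 0.0849]
eef_rot: [0.776, 0.631, 0.002, 0.002]
contact_force: [-1.4, 3.1, 19.1]
opening: 0.176
finger_force: 55.1
[0.50179323 0.51729512 0.24940564] [ 0.33142083  0.87080973 -0.078203    1.74436959  0.11756261  0.52512101
 -0.02596705] 78.22853561434768
```

```bash
python3 -m pendant '[[0,0,0,0,0,0.02],[0,0,0,0,0,0.01],[0,0,0,0,0,0],[0,0,0,0,0,0],[0,0,0,0,0,0]]' - 60
python3 -c "
from h import *
s=r.get_state();M=R.from_quat(s['eef_rot']).as_matrix();print(s['moment'],s['contact_force'],np.degrees(np.arctan2(M[1,0],M[0,0])))"
```

```text
clock: 14.87
tool_pos: [0.5676, -0.2154, 0.0849]
eef_rot: [0.804, 0.594, 0.002, 0.002]
contact_force: [-1.1, 1.6, 18.8]
opening: 0.179
finger_force: 60.3
[0.47608682 0.5953552  0.54599284] [-1.08401768  1.64515179 18.77803577] 72.91572561777816
```

The moment rose from 0.25 to 0.55 N·m, so the stop has been reached. One picture to verify.

```bash
python3 - <<'E'
from h import *
im,d,c,T=snap('wrist');np.savez('w9.npz',im=im,d=d,T=T)
im2,_,_,_=snap('scene');im3,_,_,_=snap('side')
a=cv2.resize(im[150:330,170:350],(400,400),interpolation=2);b=cv2.resize(im2[180:280,150:270],(400,334),interpolation=2)
b=cv2.copyMakeBorder(b,0,66,0,0,0)
cv2.imwrite('pics/v9.png',np.hstack([a,b]))
c=optics.calibration('wrist');Tt=np.array(c['tool_from_camera'])
for n in ('w60','w9'):
    z=np.load(n+'.npz');P=pts(z['d'],c,Tt);h=cv2.cvtColor(z['im'],cv2.COLOR_BGR2HSV)
    m=(P[...,2]>-.040)&(P[...,2]<-.02)&(P[...,0]>-.02)&(P[...,0]<.03)&(np.abs(P[...,1])<.013)&(h[...,0]<20)&(h[...,1]>60)
    w=P[m][:,:2];print(n,m.sum(),end=' ')
    ys=[(x,*np.percentile(w[abs(w[:,0]-x)<.0015][:,1],[3,97])) for x in np.arange(0,.023,.003) if (abs(w[:,0]-x)<.0015).sum()>10]
    ys=np.array(ys);print(np.degrees(np.arctan(np.polyfit(ys[:,0],ys[:,1:].mean(1),1)[0])),ys.round(4).tolist())
E
python3 collar.py w9.npz
```

```text
w60 2186 1.5305593547344367 [[0.0, -0.0092, 0.0065], [0.003, -0.0097, 0.007], [0.006, -0.0097, 0.007], [0.009, -0.0123, 0.0108], [0.012, -0.0081, 0.0068], [0.015, -0.008, 0.0063], [0.018, -0.0085, 0.0067], [0.021, -0.0085, 0.0067]]
w9 2055 -2.0778271472254093 [[0.0, -0.0089, 0.0075], [0.003, -0.009, 0.0074], [0.006, -0.0088, 0.0065], [0.009, -0.0124, 0.0112], [0.012, -0.0081, 0.0063], [0.015, -0.0086, 0.0059], [0.018, -0.0085, 0.0061], [0.021, -0.0089, 0.0057]]
collar top z 0.029807850068993585 y ext [-0.03184614  0.03179471] centre [0.05720945 0.00219678] res 0.00297150563753483 3100
wing tool ext [[-0.0087, -0.0188, -0.0426], [0.0099, -0.0016, -0.0311], [0.024, 0.0139, -0.0128]]
```

View pics/v9.png

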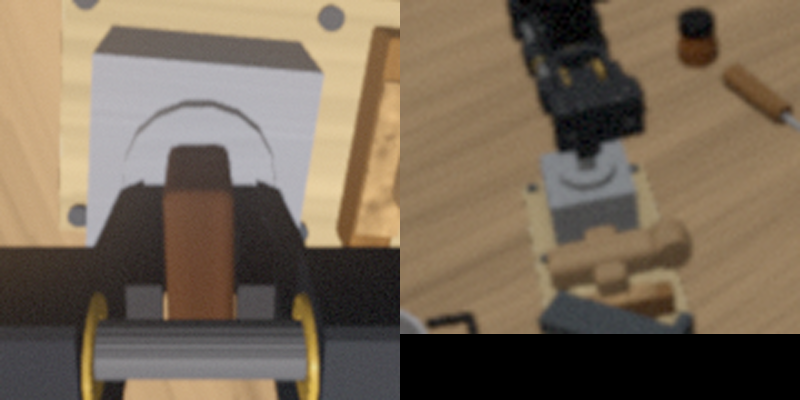

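The wrist crop shows the collar flush on the socket's top face. The wing lags the jaws by about 3.6°, so the post is held against the stop. The scene crop shows the collar seated and the neck and jar undisturbed. Handing in.

```bash
python3 -c "
from plant import r
s=r.get_state();print(s['clock'],s['tool_pos'],s['contact_force'],s['moment']);print(r.finish_job())"
```

```text
15.0167 [ 0.56755065 -0.21538272  0.08483801] [-1.63901599  2.25524505 19.02364451] [0.50347971 0.56914466 0.51398876]
the job is handed in; nothing more can be done
None
```

I handed the job in at 15.0 s with the post drawn from its rack, seated in the socket and still gripped, its collar held down with about 19 N and turned clockwise until it stopped at about 80°; the hand-in returned no verdict.

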